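# Unlock the harmonica's holding strap

## Task

Unclamp the finished harmonica. Two like cradles stand on the desk; only the one that holds the harmonica (smooth metal covers) is meant, not the one with the longer black comb unit under a perforated plate. Pull its forked keeper fully back off the end of the steel strap, then swing the strap aside as far as it goes, clear of the harmonica, leaving the harmonica in its seat and the other cradle's keeper shut.

Things in the scene. Friction and masses are not known exactly. Their poses are not given: they have to be found in the camera images.
- cradle: Fixed cradle that holds the harmonica: aluminium base 150 x 130 x 10 mm, wooden cheeks. Origin on the desk under the middle of the seat; z up; x runs along the shut strap from its keeper (-x end, roughly toward the robot) to its pivot (+x end); y along the harmonica. The strap is a flat steel bar 16 mm wide, 46 to 52 mm high, with an upright pivot at x = +42, y = 0.
- keeper (a joint): Slide of its forked keeper, m: 0 shut (fork astride the strap's free end, blocking it), 0.022 fully back; grows along the cradle's -x. 1.5 N friction; stays where left. Pulled by an upright black rectangular tab, 12 mm wide in y, 22 mm in x, z = 53 to 85 mm, centred at x = -60 mm, y = 0 when shut. The guides beside it are 55 mm high.
- strap (a joint): Angle of its strap, rad: 0 shut over the harmonica, 1.55 at the open stop. It has an upright black round knob, 18 mm in diameter, z = 52 to 84 mm, at x = -22 mm, y = 0 when shut; this swings on a level arc of radius 64 mm about the pivot, first to the cradle's +y, then +x (clockwise from above). Light friction (0.04 N m); stays where left.
- harmonica: Finished harmonica, 26 x 122 x 34 mm, with smooth metal covers between black rails, loose, standing between the cheeks under the strap; its top is 44 mm above the desk and 2 mm below the strap. Origin at the centre of its underside, y along its length.
- other_keeper (a joint): Slide in m of the keeper of the other, like cradle, which holds a comb unit (20 x 164 x 30 mm, black with a perforated light metal plate on top, lower and longer than the harmonica): 0 shut, 0.022 fully back.
Mind the look-alikes: they are no part of the job. What is shaped like the harmonica but brown is not meant.

How it is judged:
By the outcome, as a careful person would: the job done as asked, in the order asked, and still so for the second after the job is handed in, with the robot touching nothing.
It also fails if it takes over 45 s, if anything falls off the work surface, if the arm or the gripper's body presses on something with over 40 N, if the wrist force passes 120 N, or if a joint passes its speed limit or range.

## Robot

A 7-joint arm with a two-finger parallel gripper is mounted at the origin on a cart in front of the work surface, level with it; the furniture and walls round the work are solid. World frame = base frame: x ahead of the robot, y to its left, z up, the work surface at z = 0. Lengths are in mm, angles in rad, forces in N, time in s.
With the tool pointing down it reaches from about 425 to 825 mm from the base axis. Payload 3.6 kg.
Tool frame: the origin (TCP) lies at the very end of the fingers, on their centre line; the grasp point (between the pads) lies 19 mm behind it; z points along the fingers, x is the direction in which the jaws open and shut, and the axes are right-handed (so a half turn about z gives the same grasp; the last joint's range is limited). The gripper opens to 93 mm and grips with 3 to 60 N. Pads are 15 mm wide; open, the fingers measure 128 mm over their backs; the gripper's body (75 mm by 188 mm) begins 65 mm behind the grasp point.
Start: joints at [1.296, 0.615, -0.013, 1.423, 0.008, 1.103, -0.04], TCP at [159.44, -630.112, 218.64] pointing down, gripper open.
Joint ranges: [-3.12, 3.12], [-0.3, 2.06], [-1.34, 1.32], [0.26, 2.42], [-1.36, 4.5], [0.01, 1.98], [-2.84, 2.84]. Speed limits (rad/s): [2.79, 2.79, 3.14, 3.14, 3.14, 3.14, 3.14].

## Interface

Orientations are given as a unit quaternion [x, y, z, w].
In Python, from rig import bot gives the robot as it stands.
- The arm moves only by the tool apply_moves, never from a script. Its argument "motion" is a list of rows, each a list of 7 numbers: the turn, a rotation vector about the tool's x, y, z in degrees, then the shift along the tool's x, y, z in m, then the gripper's target within -1 to 1 (fully open at 1, half-way at 0, shut at -1). In form: [[wx, wy, wz, x, y, z, grip], ...]. A call has 1 to 5 rows; each row is the pose to reach, as a shift and turn from the pose commanded when the call began, along the tool's axes at that moment; what a row does not reach only later rows make up. A row lasts 1/12 s, in which the tool goes at most 41.7 mm and 7.16 degrees, less where a joint would pass 70% of its speed; a pose out of reach is approached as far as the arm can. A call with a gripper value outside its range is refused whole. The fingers move at their own pace and stop on an object; "squeeze" is the grip in N (left out, the last holds). Time passes only in rows, so rows that repeat a pose let the fingers close. It gives the time, the measured TCP pose, the force and the opening at its end, in the units of the state.
- bot.get_obs(): the state, without advancing time (a new reading comes with each control period).
- bot.camera(name): name is "scene" or "top" or "wrist"; returns a dict with "color" (480x640x3 uint8, blue, green, red), "fx", "fy", "cx", "cy" (pixels), "eye" and "orientation" of the camera in the world. Camera axes: x right, y up, looking along -z (the intrinsics and any distortion apply to the point x, -y, -z); pixel columns grow to the right and rows downward; lengths in mm; the calibration is good to about 2 mm. The wrist camera is an equidistant fisheye: a pixel r from the principal point sees the ray r / f radians off the axis. A picture is of the moment at which its call begins. There is no depth.
- bot.job_done(): hands the job in, once; it reports no verdict.
Trained networks look in a picture, given as the dict that the camera call returned (one of the last four; its "shot" number tells which), for a name from the list of things; names that differ only in an ending like _2 or _b are one class to them, and where a whole thing is asked for, a point or a joint stands for the part that bears it (a point fixed in the world has none). Each returns a list of dicts, best first, with "confidence" (0 to 1); they miss things now and then, are a little off and sometimes report something else, mostly with a low value. They report only what shows in the picture. A call takes as long as a camera call. They do not tell look-alikes from the thing itself.
- bot.look_for(picture, target): "centre" ([x, y, z] in mm, in world coordinates, good to about 4 mm: the middle of the surface that is visible of it).
- bot.regions_of(picture, target): "mask" (480x640 bool, what is visible of it).
- bot.mark_of(picture, target): "centre" ([x, y, z] in mm, in world coordinates, good to about 4 mm: a listed point, or the origin of a listed thing).
The state is a dict: "time_s": time; "qpos": joint angles; "joint_vel": joint speeds; "joint_torque": joint torques, N m; "position": TCP position; "tcp_rot": TCP orientation; "wrist_force": force on the tool from outside, world axes, zero at the start; "torque": the same for the moment, N m; "grip_width": finger opening in mm.
Only numpy, scipy, OpenCV 4.12 (cv2) and the standard library are available. Lean on these libraries where they do the work, as an engineer would, in place of code of your own. Each camera call takes 0.05 s, during which the arm holds its last target. There are 200 camera calls.

## Working session

There is one attempt and no reset: what is moved stays moved. The work goes in short steps, Python scripts to look and compute and a tool call to move; the robot and the scene stay as the last step left them, time stands still between calls to the robot, and variables do not carry over. Pictures are saved under pics/ and viewed, about 8 in all and at most 12, crops included, and the job is handed in when it is done.

Besides the shell and the picture viewer there is one more tool, called by a JSON object that holds its "fn" and its "kwargs", one argument or row to a line. apply_moves: Moves the arm, as the interface text tells. Its arguments: {"type":"object","properties":{"motion":{"type":"array"},"squeeze":{"type":"number"}},"required":["motion"]}

```bash
mkdir -p pics; ls
python3 - <<'E'
from rig import bot
import cv2,numpy as np
for n in("scene","top"):
    p=bot.camera(n);cv2.imwrite(f"pics/{n}1.png",p["color"]);print(n,p["fx"],p["cx"],p["cy"],p["eye"],p["orientation"])
    for t in("cradle","keeper","strap","harmonica","other_keeper"):
        for f in (bot.look_for,bot.mark_of):
            try:print(t,f.__name__,[(np.round(d["centre"]),round(d["confidence"],2)) for d in f(p,t)])
            except Exception as e:print(t,e)
o=bot.get_obs();print(o["position"],o["tcp_rot"],o["time_s"],o["grip_width"])
E
```

```text
pics
scene 522.3085299118212 318.5833063964103 244.5406721652342 [-324.41624803  520.06803908  821.71589015] [-0.20111288  0.403791    0.79827587 -0.39907653]
cradle call []
cradle call [(array([508., -69.,   2.]), 0.63)]
keeper call [(array([447., -50.,  53.]), 0.66)]
keeper it knows: cradle, harmonica
strap call [(array([ 452., -359.,   56.]), 0.53), (array([490., -59.,  54.]), 0.5)]
strap it knows: cradle, harmonica
harmonica call [(array([505., -43.,  42.]), 0.88), (array([345., 210.,  35.]), 0.88)]
harmonica call [(array([508., -69.,  13.]), 0.94), (array([351., 208.,   2.]), 0.65)]
other_keeper call [(array([ 448., -360.,   54.]), 0.72)]
other_keeper it knows: cradle, harmonica
top 443.19310474248687 315.4964449668202 245.85897714095861 [ 364.05821944 -101.74747874 1057.95687721] [-0.03675723  0.04115918  0.71276634 -0.69922741]
cradle call [(array([481., -68.,  12.]), 0.67)]
cradle call [(array([508., -70.,  -2.]), 0.72)]
keeper call [(array([456., -58.,  53.]), 0.51)]
keeper it knows: cradle, harmonica
strap call [(array([513., -68.,  52.]), 0.5)]
strap it knows: cradle, harmonica
harmonica call [(array([511., -74.,  42.]), 0.75)]
harmonica call [(array([353., 208.,   2.]), 0.79), (array([511., -66.,   9.]), 0.71)]
other_keeper call [(array([ 456., -366.,   52.]), 0.68)]
other_keeper it knows: cradle, harmonica
[ 159.43941927 -630.1164581   218.66858286] [ 7.89090756e-01 -6.14276630e-01  1.00040490e-05 -1.60799014e-05] 0.8 93.18277746387112
```

Run:
```python
import cv2
a=cv2.imread("pics/top1.png");s=cv2.imread("pics/scene1.png")
cv2.imwrite("pics/both.png",cv2.hconcat([cv2.resize(a,(400,300),interpolation=cv2.INTER_AREA),cv2.resize(s,(400,300),interpolation=cv2.INTER_AREA)]))
```

```text
(no output)
```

View pics/top1.png

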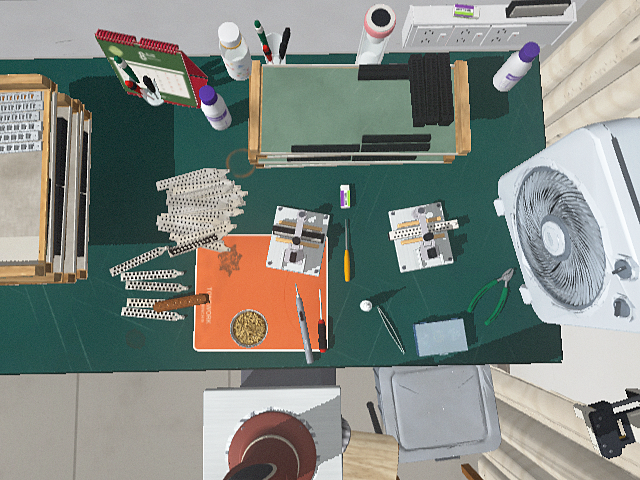

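View pics/scene1.png

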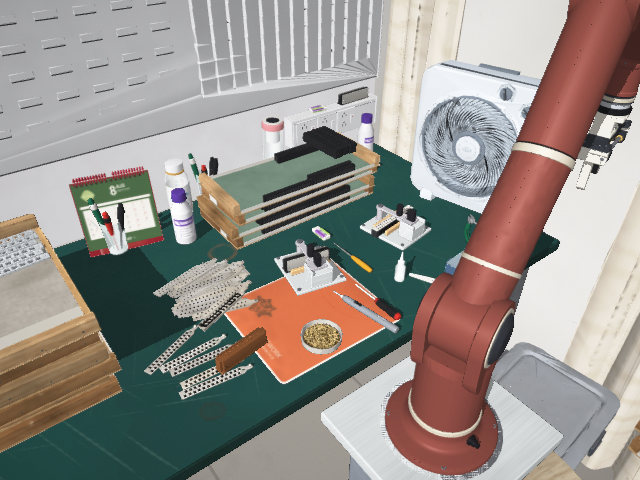

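The harmonica cradle is the left one at top pixel (297,240). The look-alikes are the other cradle at (422,237), with the perforated plate, and the brown block at (180,302). I'll check the choice in a close crop and measure the yaw.

```bash
cat > h.py <<'E'
import numpy as np,cv2
from scipy.spatial.transform import Rotation as R
def proj(p,X):
    c=R.from_quat(p["orientation"]).inv().apply(np.atleast_2d(X)-p["eye"])
    return np.c_[p["fx"]*c[:,0]/-c[:,2]+p["cx"],-p["fy"]*c[:,1]/-c[:,2]+p["cy"]]
def unproj(p,uv,z):
    uv=np.atleast_2d(uv).astype(float)
    d=R.from_quat(p["orientation"]).apply(np.c_[(uv[:,0]-p["cx"])/p["fx"],-(uv[:,1]-p["cy"])/p["fy"],-np.ones(len(uv))])
    return p["eye"]+d*((z-p["eye"][2])/d[:,2])[:,None]
E
python3 - <<'E'
from rig import bot
from h import *
p=bot.camera("top");im=p["color"]
x0,y0,x1,y1=255,195,340,285
c=cv2.resize(im[y0:y1,x0:x1],None,fx=6.5,fy=6.5,interpolation=cv2.INTER_CUBIC);cv2.imwrite("pics/crop1.png",c)
# base plate fit: bright unsaturated pixels
hsv=cv2.cvtColor(im,cv2.COLOR_BGR2HSV);m=((hsv[...,1]<50)&(hsv[...,2]>140)).astype(np.uint8)
k=np.zeros_like(m);k[y0:y1,x0:x1]=m[y0:y1,x0:x1]
k=cv2.morphologyEx(k,cv2.MORPH_CLOSE,np.ones((9,9)))
cs=max(cv2.findContours(k,0,2)[0],key=cv2.contourArea)[:,0]
W=unproj(p,cs,10)[:,:2].astype(np.float32);print(cv2.minAreaRect(W))
for t in("keeper","strap","harmonica"):
  for d in bot.regions_of(p,t):
    yx=np.argwhere(d["mask"]);print(t,round(d["confidence"],2),len(yx),yx[:,::-1].mean(0))
    r=cv2.minAreaRect(unproj(p,yx[:,::-1],{"keeper":60,"strap":52,"harmonica":44}[t])[:,:2].astype(np.float32));print(r)
E
```

```text
((488.84234619140625, -58.4840087890625), (190.71401977539062, 163.49412536621094), 78.000244140625)
keeper 0.53 295 [293.69491525 254.59322034]
((458.566650390625, -60.17200469970703), (42.215660095214844, 43.41130065917969), 78.55329132080078)
strap 0.55 306 [298.61111111 227.74183007]
((516.248291015625, -71.48907470703125), (21.64129066467285, 92.5412826538086), 78.80084228515625)
harmonica 0.95 488 [297.79098361 232.61065574]
((507.9791259765625, -68.73529052734375), (120.80361938476562, 27.19779396057129), 79.39034271240234)
harmonica 0.75 630 [180.84444444 302.05396825]
((353.3686828613281, 198.06021118164062), (27.92717742919922, 129.02793884277344), 10.214661598205566)
```

View pics/crop1.png

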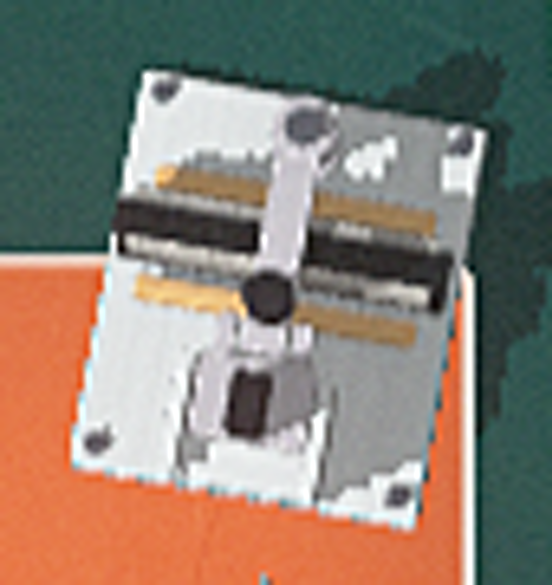

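The crop confirms the choice: it shows smooth metal covers between black rails, the knob at crop (268,297), the tab at (248,405) and the pivot at (308,126). Next I'll compute the frame.

Run:
```python
from rig import bot
from h import *
p=bot.camera("top")
f=lambda u,v,z:unproj(p,[u/6.5+254.6,v/6.5+194.6],z)[0]
c=[f(148,72,10),f(485,130,10),f(415,525,10),f(78,465,10)]
C=np.mean(c,0);print("plate",C.round(1),[np.linalg.norm(c[i][:2]-c[i-1][:2]).round() for i in range(4)])
a=(c[0]+c[1])-(c[2]+c[3]);b=(c[0]+c[3])-(c[1]+c[2])
print(np.degrees([np.arctan2(a[1],a[0]),np.arctan2(b[1],b[0])-np.pi/2]))
tab=f(250,400,84);knob=f(268,297,84);print("tab",tab,"knob",knob)
for n in("harmonica","cradle"):
  print(n,[d["centre"].round(1) if hasattr(d["centre"],"round") else d["centre"] for d in bot.mark_of(p,n)])
# model
for yaw in(-11,-10):
  r=R.from_euler("z",yaw,degrees=True)
  for O in([508,-69,0],):
    print(yaw,(r.apply([[-60,0,84],[-22,0,84],[42,0,60]])+O).round(1))
o=bot.get_obs();T=R.from_quat(o["tcp_rot"]);print(T.as_matrix().round(3))
```

```text
plate [494.3 -67.8  10. ] [np.float64(147.0), np.float64(126.0), np.float64(148.0), np.float64(125.0)]
[-10.87064651 -11.07549924]
tab [449.94443862 -58.971585    84.        ] knob [485.02650211 -65.58795073  84.        ]
harmonica [[355.6, 204.5, 3.2], [510.0, -65.8, 9.3]]
cradle [[509.7, -70.0, -1.4]]
-11 [[449.1 -57.6  84. ]
 [486.4 -64.8  84. ]
 [549.2 -77.   60. ]]
-10 [[448.9 -58.6  84. ]
 [486.3 -65.2  84. ]
 [549.4 -76.3  60. ]]
[[ 0.245 -0.969  0.   ]
 [-0.969 -0.245 -0.   ]
 [ 0.    -0.    -1.   ]]
```

Run:
```python
from rig import bot
from h import *
p=bot.camera("top");s=bot.camera("scene")
print(proj(p,[[159,-630,218],[159,-630,300],[330,-420,218],[159,-630,400]]).round())
print(proj(s,[[159,-630,218],[159,-630,300],[330,-420,218]]).round())
# fan corners in top: (500,165) near-left... front lower-left corner (528,328), right (640,330)
for z in(0,100,200,300,400):print(z,unproj(p,[[500,200],[528,328],[637,328],[632,125]],z)[:,:2].round().tolist())
for z in(0,200,400):print("s",z,unproj(s,[[415,150],[425,65],[535,78]],z)[:,:2].round().tolist())
w=bot.camera("wrist");cv2.imwrite("pics/w1.png",cv2.hconcat([w["color"][::2,::2],p["color"][100:340,320:]]))
```

```text
[[602. 401.]
 [634. 413.]
 [483. 310.]
 [684. 432.]]
[[586. 180.]
 [597. 148.]
 [470. 177.]]
0 [[585.0, -561.0], [277.0, -607.0], [272.0, -865.0], [768.0, -902.0]]
100 [[564.0, -517.0], [285.0, -559.0], [280.0, -793.0], [730.0, -826.0]]
200 [[543.0, -474.0], [293.0, -511.0], [289.0, -721.0], [692.0, -751.0]]
300 [[522.0, -431.0], [301.0, -464.0], [298.0, -649.0], [654.0, -675.0]]
400 [[501.0, -387.0], [310.0, -416.0], [307.0, -576.0], [616.0, -599.0]]
s 0 [[812.0, -759.0], [1455.0, -1480.0], [1012.0, -1753.0]]
s 200 [[536.0, -448.0], [1022.0, -993.0], [686.0, -1200.0]]
s 400 [[259.0, -137.0], [589.0, -507.0], [361.0, -646.0]]
```

View pics/w1.png

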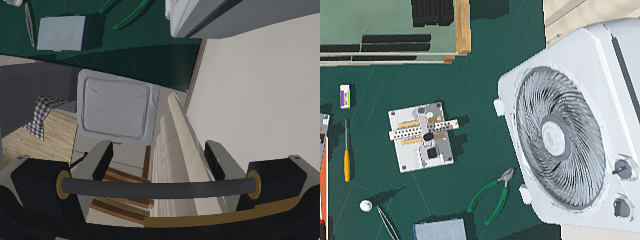

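The fan stands at roughly x>280, y<-560. I'll retract radially first while turning, then go round at a small radius.

{"fn": "apply_moves", "kwargs": {
  "motion": [
    [0,0,5,-0.036,0,0,1],
    [0,0,10,-0.072,0,0,1],
    [0,0,15,-0.108,0,0,1],
    [0,0,20,-0.144,0,0,1],
    [0,0,25,-0.17,0,0,1]
  ]
}}

```text
time_s: 1.72
position: [116.8, -462.2, 218.7]
tcp_rot: [-0.636, 0.772, 0.001, 0.001]
wrist_force: [-1.4, -0.2, -0.0]
grip_width: 93.0
```

{"fn": "apply_moves", "kwargs": {
  "motion": [
    [0,0,0,-0.026,-0.031,0,1],
    [0,0,0,-0.052,-0.062,0,1],
    [0,0,0,-0.078,-0.093,0,1],
    [0,0,0,-0.104,-0.123,0,1],
    [0,0,0,-0.13,-0.152,0,1]
  ]
}}

```text
time_s: 2.13
position: [293.1, -365.1, 219.2]
tcp_rot: [-0.637, 0.771, -0.001, 0.0]
wrist_force: [0.4, -0.4, 0.3]
grip_width: 93.0
```

{"fn": "apply_moves", "kwargs": {
  "motion": [
    [0,0,0,-0.032,-0.022,0,1],
    [0,0,0,-0.064,-0.044,0,1],
    [0,0,0,-0.096,-0.066,0,1],
    [0,0,0,-0.128,-0.088,0,1],
    [0,0,0,-0.158,-0.111,0,1]
  ]
}}

```text
time_s: 2.55
position: [431.3, -229.9, 219.1]
tcp_rot: [-0.638, 0.77, -0.0, 0.0]
wrist_force: [0.6, -0.6, -0.2]
grip_width: 92.9
```

Run:
```python
from rig import bot
from h import *
o=bot.get_obs();T=R.from_quat(o["tcp_rot"]);print(o["position"],o["qpos"],T.as_matrix().round(3))
print(T.inv().apply(np.array([449.1,-57.6,130])-o["position"]).round(1))
```

```text
[ 431.26563672 -229.86244377  219.07631925] [ 0.45693898  0.36577781 -0.01624844  1.87690982  0.00713159  0.89829249
 -1.32149345] [[-0.187 -0.982  0.001]
 [-0.982  0.187 -0.   ]
 [-0.    -0.001 -1.   ]]
[-172.6   14.7   89.1]
```

{"fn": "apply_moves", "kwargs": {
  "motion": [
    [0,0,0,-0.036,0.003,0.016,0],
    [0,0,0,-0.072,0.006,0.032,0],
    [0,0,0,-0.108,0.009,0.05,0],
    [0,0,0,-0.143,0.012,0.07,0],
    [0,0,0,-0.1726,0.0147,0.089,0]
  ]
}}

```text
time_s: 2.97
position: [448.4, -56.8, 129.3]
tcp_rot: [-0.638, 0.77, -0.0, 0.001]
wrist_force: [0.6, 0.4, 0.1]
grip_width: 64.5
```

Run:
```python
from rig import bot
from h import *
o=bot.get_obs();print(o["position"],o["grip_width"])
w=bot.camera("wrist");s=bot.camera("scene");t=bot.camera("top")
a=cv2.resize(s["color"][190:330,220:380],(640,560))
cv2.imwrite("pics/s2.png",a)
cv2.imwrite("pics/w2.png",w["color"])
for p in(w,s,t):
  for n in("keeper","strap","cradle"):
    print(n,[(np.round(d["centre"],1),d["confidence"]) for d in bot.look_for(p,n)])
```

```text
[448.41684965 -56.79673252 129.33468174] 64.46744799943035
keeper [(array([455.2, -55.8,  52.8]), 0.67)]
strap [(array([517.6, -71.4,  54.8]), 0.88)]
cradle [(array([485.6, -60.9,  10.5]), 0.91)]
keeper [(array([445.2, -52.8,  51.2]), 0.47)]
strap [(array([483.1, -64.8,  56.1]), 0.48)]
cradle [(array([445.2, -45.5,  20.7]), 0.86), (array([446.6, -48.8,  52.2]), 0.7)]
keeper []
strap []
cradle [(array([ 540. , -118.3,   12.8]), 0.66)]
```

View pics/w2.png

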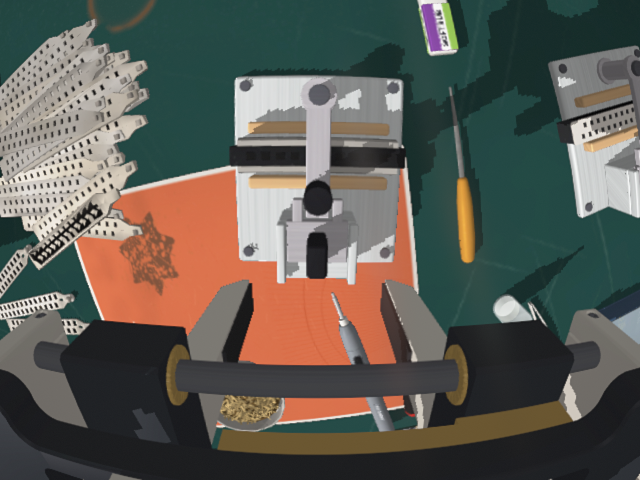

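The wrist view shows the strap aligned with the tool and the tab at (317,255), midway between the fingers. I'll descend and grip the tab.

{"fn": "apply_moves", "kwargs": {
  "motion": [
    [0,0,0,0,0,0.025,0],
    [0,0,0,0,0,0.05,0],
    [0,0,0,0,0,0.067,0],
    [0,0,0,0,0,0.067,0],
    [0,0,0,0,0,0.067,-0.4]
  ],
  "squeeze": 15
}}

```text
time_s: 3.98
position: [447.6, -59.6, 62.4]
tcp_rot: [-0.637, 0.771, 0.001, -0.001]
wrist_force: [0.1, -0.2, 1.1]
grip_width: 43.1
```

{"fn": "apply_moves", "kwargs": {
  "motion": [
    [0,0,0,0,0,0,-0.9],
    [0,0,0,0,0,0,-0.9],
    [0,0,0,0,0,0,-0.9],
    [0,0,0,0,0,0,-0.9],
    [0,0,0,0,0,0,-0.9]
  ]
}}

```text
time_s: 4.4
position: [449.1, -57.0, 63.5]
tcp_rot: [-0.638, 0.77, 0.0, 0.002]
wrist_force: [0.8, 5.1, 3.0]
grip_width: 12.0
```

The opening is 12.0 mm, so the tab is held. I'll pull it back 22 mm plus a little.

{"fn": "apply_moves", "kwargs": {
  "motion": [
    [0,0,0,0,0.006,0,-0.9],
    [0,0,0,0,0.012,0,-0.9],
    [0,0,0,0,0.018,0,-0.9],
    [0,0,0,0,0.023,0,-0.9],
    [0,0,0,0,0.024,0,-0.9]
  ]
}}

```text
time_s: 4.82
position: [427.3, -52.6, 63.5]
tcp_rot: [-0.638, 0.77, -0.001, 0.004]
wrist_force: [4.5, 4.8, -2.6]
grip_width: 11.8
```

{"fn": "apply_moves", "kwargs": {
  "motion": [
    [0,0,0,0,0.001,0,-0.9],
    [0,0,0,0,0.001,0,-0.9]
  ]
}}

```text
time_s: 4.98
position: [427.4, -52.7, 63.5]
tcp_rot: [-0.638, 0.77, -0.002, 0.004]
wrist_force: [5.3, 4.2, -2.0]
grip_width: 11.9
```

{"fn": "apply_moves", "kwargs": {
  "motion": [
    [0,0,0,0,-0.001,0,0],
    [0,0,0,0,-0.001,0,0],
    [0,0,0,0,-0.001,0,0],
    [0,0,0,0,-0.001,-0.03,0],
    [0,0,0,0,-0.001,-0.066,0]
  ]
}}

```text
time_s: 5.4
position: [421.5, -55.2, 127.4]
tcp_rot: [-0.637, 0.771, 0.003, -0.003]
wrist_force: [1.4, 0.4, 0.5]
grip_width: 41.0
```

Run:
```python
from rig import bot
from h import *
o=bot.get_obs();print(o["position"],o["grip_width"],o["qpos"],o["wrist_force"])
w=bot.camera("wrist");s=bot.camera("scene")
a=cv2.resize(s["color"][230:300,260:360],(400,280),interpolation=cv2.INTER_CUBIC)
cv2.imwrite("pics/w3.png",cv2.hconcat([w["color"][70:350,140:540],a]))
for p in(w,s):
  for n in("keeper","strap","cradle","harmonica"):
    print(n,[(np.round(d["centre"],1),d["confidence"]) for d in bot.look_for(p,n)])
r=R.from_euler("z",-11,degrees=True);O=np.array([508,-69,0])
T=R.from_quat(o["tcp_rot"]);k=r.apply([-22,0,125])+O;print(k,T.inv().apply(k-o["position"]))
```

```text
[421.48286699 -55.18583497 127.44494904] 40.959096155459925 [ 0.10914649  0.42005318 -0.04190827  2.14420151  0.03146744  0.58631633
 -1.71539336] [1.43813074 0.39454141 0.54428122]
keeper [(array([436.5, -52.4,  51.1]), 0.91)]
strap []
cradle [(array([481.6, -61.6,   8.2]), 0.67)]
harmonica [(array([509.2, -61.4,  41.9]), 0.96), (array([368.1, 164.2,  29.7]), 0.76)]
keeper [(array([425.8, -48.8,  52.4]), 0.58)]
strap [(array([482.3, -62.8,  52.2]), 0.68)]
cradle [(array([448.4, -45.6,  21.5]), 0.68)]
harmonica [(array([341.7, 214.3,  32.8]), 0.89), (array([502.9, -47.2,  40.7]), 0.77)]
[486.40420196 -64.8022021  125.        ] [ -2.76247527 -65.58969718   1.89535798]
```

View pics/w3.png

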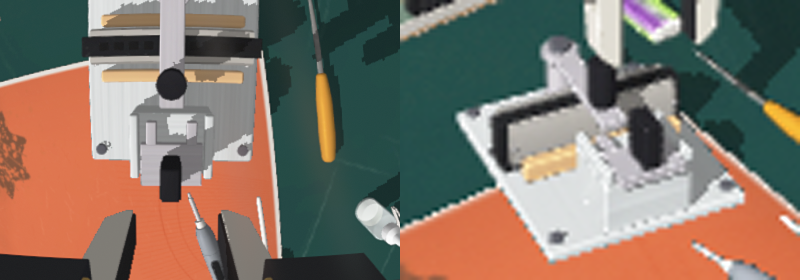

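The keeper is back: tab at (170,178) in the left panel, with the fork clear of the strap end below the knob at (171,83). Next I'll move over the knob and turn the jaws to lie along the strap.

{"fn": "apply_moves", "kwargs": {
  "motion": [
    [0,0,-7,0,-0.016,0,0],
    [0,0,-14,0,-0.032,0,0],
    [0,0,-21,0,-0.048,0,0],
    [0,0,-28,-0.002,-0.06,0,0],
    [0,0,-35,-0.003,-0.065,0,-0.1]
  ]
}}

```text
time_s: 6.32
position: [490.4, -64.3, 128.0]
tcp_rot: [0.841, -0.541, 0.0, -0.0]
wrist_force: [0.9, 0.6, 0.6]
grip_width: 43.9
```

{"fn": "apply_moves", "kwargs": {
  "motion": [
    [0,0,-7,0,0,0,-0.1],
    [0,0,-14,0,0,0,-0.1],
    [0,0,-21,0,0,0,-0.1],
    [0,0,-28,0,0,0,-0.1],
    [0,0,-35,0,0,0,-0.1]
  ]
}}

```text
time_s: 6.73
position: [488.3, -64.1, 127.9]
tcp_rot: [0.965, -0.263, -0.001, 0.0]
wrist_force: [1.2, 0.2, -0.4]
grip_width: 41.8
```

{"fn": "apply_moves", "kwargs": {
  "motion": [
    [0,0,-7,0,0,0,-0.1],
    [0,0,-14,0,0,0,-0.1],
    [0,0,-20,0,0,0,-0.1],
    [0,0,-20,0,0,0,-0.1],
    [0,0,-20,0,0,0,-0.1]
  ]
}}

```text
time_s: 7.15
position: [488.4, -64.2, 128.0]
tcp_rot: [0.995, -0.096, -0.001, -0.0]
wrist_force: [0.4, 0.4, -0.0]
grip_width: 41.9
```

Run:
```python
from rig import bot
from h import *
r=R.from_euler("z",-11,degrees=True);O=np.array([508,-69,0])
w=bot.camera("wrist");cv2.imwrite("pics/w4.png",w["color"])
o=bot.get_obs();T=R.from_quat(o["tcp_rot"]);print(o["position"],o["grip_width"],o["qpos"][6],T.as_matrix().round(3))
print(T.inv().apply(r.apply([-22,0,63])+O-o["position"]).round(1))
```

```text
[488.5083624  -64.19924437 128.19389675] 41.6896004715642 -0.4882740829454398 [[ 0.982 -0.19  -0.001]
 [-0.19  -0.982  0.   ]
 [-0.001 -0.    -1.   ]]
[-1.9  1.  65.2]
```

View pics/w4.png

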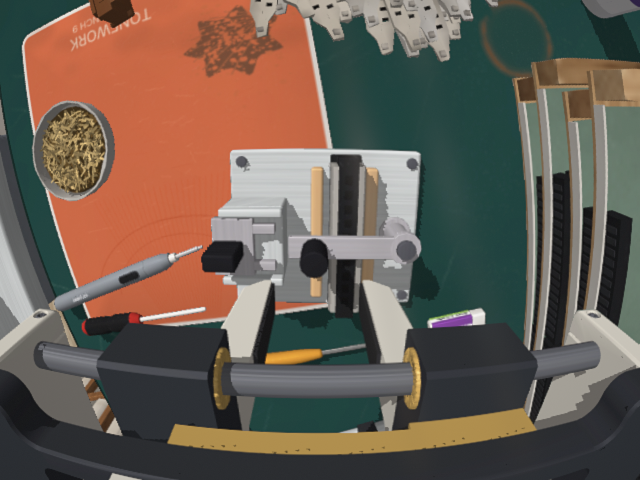

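The knob at (315,257) sits centred between the fingers. I'll descend and grip it lightly.

{"fn": "apply_moves", "kwargs": {
  "motion": [
    [0,0,0,-0.002,0.001,0.025,-0.1],
    [0,0,0,-0.002,0.001,0.05,-0.1],
    [0,0,0,-0.002,0.001,0.064,-0.1],
    [0,0,0,-0.002,0.001,0.064,-0.1],
    [0,0,0,-0.002,0.001,0.064,-0.8]
  ],
  "squeeze": 10
}}

```text
time_s: 7.62
position: [486.3, -64.5, 64.3]
tcp_rot: [0.996, -0.095, -0.001, 0.0]
wrist_force: [0.1, 0.6, 0.0]
grip_width: 38.5
```

{"fn": "apply_moves", "kwargs": {
  "motion": [
    [0,0,0,0,0,0,-0.8],
    [0,0,0,0,0,0,-0.8],
    [0,0,0,0,0,0,-0.8],
    [0,0,0,0,0,0,-0.8]
  ]
}}

```text
time_s: 7.95
position: [486.5, -64.6, 65.5]
tcp_rot: [0.996, -0.094, 0.0, 0.0]
wrist_force: [-1.7, 0.6, 3.6]
grip_width: 17.6
```

Run:
```python
from rig import bot
from h import *
o=bot.get_obs();print(o["position"],o["grip_width"],o["wrist_force"])
# arc rows: tool x=cradle x, tool y=-cradle y, chunks of 5 rows at 6 deg; in tool frame each chunk is identical
for a in range(6,31,6):
  t=np.radians(a);print(a,round(64*(1-np.cos(t)),1),round(-64*np.sin(t),1))
```

```text
[486.46294218 -64.60933408  65.53515571] 17.60168643150903 [-1.70907234  0.62784835  3.56073908]
6 0.4 -6.7
12 1.4 -13.3
18 3.1 -19.8
24 5.5 -26.0
30 8.6 -32.0
```

The grip reads 17.6 mm on the 18 mm knob. Now the arc, in chunks of 30 degrees.

{"fn": "apply_moves", "kwargs": {
  "motion": [
    [0,0,6,0.0004,-0.0067,0,-0.8],
    [0,0,12,0.0014,-0.0133,0,-0.8],
    [0,0,18,0.0031,-0.0198,0,-0.8],
    [0,0,24,0.0055,-0.026,0,-0.8],
    [0,0,30,0.0086,-0.032,0,-0.8]
  ]
}}

```text
time_s: 8.37
position: [501.0, -35.0, 65.5]
tcp_rot: [0.936, -0.351, 0.0, 0.0]
wrist_force: [-2.2, -1.0, 2.6]
grip_width: 17.4
```

{"fn": "apply_moves", "kwargs": {
  "motion": [
    [0,0,6,0.0004,-0.0067,0,-0.8],
    [0,0,12,0.0014,-0.0133,0,-0.8],
    [0,0,18,0.0031,-0.0198,0,-0.8],
    [0,0,24,0.0055,-0.026,0,-0.8],
    [0,0,30,0.0086,-0.032,0,-0.8]
  ]
}}

```text
time_s: 8.78
position: [528.7, -16.5, 65.5]
tcp_rot: [0.814, -0.581, 0.0, 0.0]
wrist_force: [-1.6, -1.4, 3.1]
grip_width: 17.6
```

{"fn": "apply_moves", "kwargs": {
  "motion": [
    [0,0,6,0.0004,-0.0067,0,-0.8],
    [0,0,12,0.0014,-0.0133,0,-0.8],
    [0,0,18,0.0031,-0.0198,0,-0.8],
    [0,0,24,0.0055,-0.026,0,-0.8],
    [0,0,30,0.0086,-0.032,0,-0.8]
  ]
}}

```text
time_s: 9.2
position: [561.1, -14.2, 65.5]
tcp_rot: [-0.635, 0.772, 0.0, -0.001]
wrist_force: [-9.1, 1.6, 6.6]
grip_width: 17.3
```

{"fn": "apply_moves", "kwargs": {
  "motion": [
    [0,0,0,0,-0.003,0,-0.8],
    [0,0,0,0,-0.003,0,-0.8]
  ]
}}

```text
time_s: 9.37
position: [561.0, -14.2, 65.3]
tcp_rot: [-0.637, 0.771, 0.003, -0.003]
wrist_force: [-6.2, 0.0, 8.9]
grip_width: 17.5
```

The knob is against the open stop: the position matches the predicted (560.5, -14) and the reaction is about 6–9 N. I'll take off the push, release and rise.

{"fn": "apply_moves", "kwargs": {
  "motion": [
    [0,0,0,0,0.002,0,-0.8],
    [0,0,0,0,0.002,0,-0.2],
    [0,0,0,0,0.002,0,-0.2],
    [0,0,0,0,0.002,0,-0.2],
    [0,0,0,0,0.002,0,-0.2]
  ]
}}

```text
time_s: 9.78
position: [563.0, -14.0, 64.8]
tcp_rot: [-0.637, 0.77, -0.0, 0.0]
wrist_force: [-0.8, -0.1, -0.4]
grip_width: 36.2
```

{"fn": "apply_moves", "kwargs": {
  "motion": [
    [0,0,0,0,0.002,-0.03,-0.2],
    [0,0,0,0,0.002,-0.06,-0.2],
    [0,0,0,0,0.03,-0.09,-0.2],
    [0,0,0,0,0.06,-0.11,-0.2],
    [0,0,0,0,0.06,-0.11,-0.2]
  ]
}}

```text
time_s: 10.2
position: [501.0, -1.7, 178.3]
tcp_rot: [-0.638, 0.77, -0.0, 0.001]
wrist_force: [-0.9, 0.6, -0.4]
grip_width: 37.1
```

Run:
```python
from rig import bot
from h import *
o=bot.get_obs();print(o["position"],o["grip_width"],o["wrist_force"])
w=bot.camera("wrist");s=bot.camera("scene")
cv2.imwrite("pics/w5.png",cv2.hconcat([w["color"][60:360,120:520],cv2.resize(s["color"][210:300,260:380],(400,300))]))
for p in(w,s):
  for n in("keeper","strap","other_keeper"):
    print(n,[(np.round(d["centre"],1),d["confidence"]) for d in bot.look_for(p,n)])
  print([(np.round(d["centre"],1),d["confidence"]) for d in bot.mark_of(p,"harmonica")])
```

```text
[501.02189074  -1.69649945 178.30629909] 37.121885713236594 [-0.92192102  0.58211367 -0.36177107]
keeper [(array([438.8, -53.9,  53.1]), 0.85)]
strap [(array([558. , -44.3,  56. ]), 0.8)]
other_keeper [(array([437.6, -57.6,  51.3]), 0.6), (array([ 464. , -352.1,   51.5]), 0.5)]
[(array([509.5, -74.1,   5.7]), 0.62)]
keeper [(array([422.7, -49.3,  51.3]), 0.53)]
strap [(array([552.9, -23. ,  52.6]), 0.51)]
other_keeper [(array([ 454.9, -358.8,   51.9]), 0.7)]
[(array([354. , 205.1,   4. ]), 0.97), (array([511.6, -68.9,  10.2]), 0.68)]
```

View pics/w5.png

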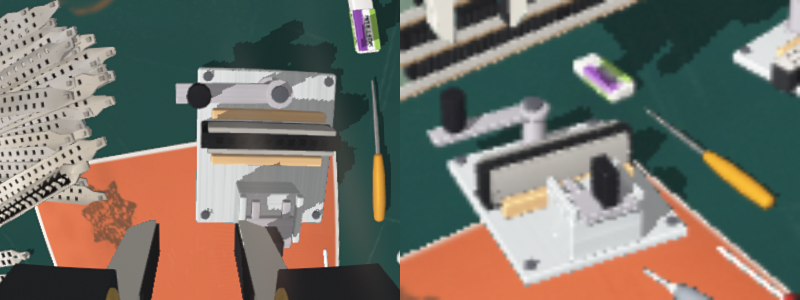

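```bash
python3 -c "
from rig import bot
print(bot.job_done())"
```

```text
the job is handed in; nothing more can be done
None
```

I unclamped the harmonica and handed the job in at about 10 s of the 45 s allowed. The keeper is fully back, then the strap was swung to its open stop, and the arm is clear of everything.

- **Keeper:** I gripped its tab and pulled it 22 mm along the cradle's -x, until about 5 N showed it was on its stop. The scene camera puts its shift at about 22 mm, but the wrist camera's detections say only 16–19 mm.
- **Strap:** I held the knob lightly and followed the 64 mm arc until it met the open stop, at the predicted spot, with 6–9 N. In the last picture the strap lies off the harmonica. By eye it sits about 2–3° from parallel to the base edge, which I put down to perspective because it was still pressed on the stop when released.
- **Harmonica:** It is still in its seat in the last picture, detected within about 5 mm of where it started.
- **Other cradle:** I never touched it. Its keeper shows within a few mm of where it was in the same view, so it is still shut.

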